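# Close a sample tub with the toggle clamp of the closing jig

## Task

The sample tub stands in the closing jig with its clip lid only resting on top. Swing the toggle clamp's handle over centre so that the clamp presses the lid home and locks, then swing the handle fully back and let go, leaving the clamp open and the tub in the jig with its lid snapped on. Do not touch the tub or its lid with the robot, and leave the other things on the bench where they are.

Things in the scene. Friction and masses are not known exactly. Their poses are not given: they have to be found in the camera images.
- jig: Closing jig, fixed: aluminium plate 240 x 130 x 12 mm, a steel toggle clamp on one half and a nest of low corner stops on the other. Origin: centre of the plate's underside, on the bench. x runs from the clamp to the nest, z up; handle and clamp arm swing in its x-z plane (y = 0). The clamp bracket is 52 mm long, 68 mm wide, centred at x = -68 mm, 100 mm high.
- nest (a point): Middle of the nest on the top of the jig's plate, 60 mm in +x of the jig's origin and 12 mm above the bench; axes as the jig's.
- handle_pivot (a point): Pivot of the clamp handle, on the jig at x = -75 mm, y = 0, 80 mm above the bench; axes as the jig's; the handle turns about its y axis.
- handle_ball (a point): Centre of the 32 mm black ball knob on the end of the handle, a 13 mm round steel rod. At joint value h it lies 120 cos h mm from the pivot towards the jig's -x and 120 sin h mm above it: level with the pivot at 0 (nothing under it), above it when locked. It can be held from above, fingers closing along the jig's y, and turns between them.
- clamp_handle (a joint): Handle angle in rad: 0 fully back (stop), growing as it swings up and over towards the nest, 1.62 locked at the stop. It drives the clamp arm: upright at 0, furthest down at 1.50 (centre), then backing off slightly, so past 1.50 the clamp holds itself. It stays where left (about 1 N friction at the ball); pressing the lid home takes about 4 to 10 N at the ball, unlocking 2 to 5 N.
- clamp_foot: Rubber-soled foot, 30 mm across, on the end of the steel clamp arm, sprung 1.8 N/mm along its stem. Origin: centre of the sole; its z points up the stem when the clamp is shut. It lies 120 mm from the arm's pivot (jig x = -60 mm, 73 mm above the bench). Shut, it presses on the middle of the lid; open, the arm stands upright to about 205 mm above the bench.
- tub: Clear plastic sample tub with brown chips inside, loose in the nest: 100 x 76 mm, 46 mm high, with a 4 mm thick rim flange that stands out 4 mm all round. Origin: centre of its underside; z up, x along its length (as the jig's).
- lid: White lid, a 110 x 86 x 5 mm plate with a spring clip arm 40 mm wide and 10 mm deep under each long side. Origin: centre of the plate's underside. At the start it rests on its clips, the origin about 55 mm above the tub's origin; snapped home the plate lies on the rim (46 mm above the tub's origin, with up to about 1.5 mm of play).
- lid_top (a point): Centre of the lid's upper face, 5 mm above the lid's origin.
- pot0: A lidded sample pot beside the jig, 56 mm across, 55 mm high, loose on the bench, to be left alone. Origin: centre of its underside.
- pot1: Another lidded sample pot beside the jig, 56 mm across, 55 mm high, loose on the bench, to be left alone. Origin: centre of its underside.
- pot2: Another such pot, further off to the left, 56 mm across, 55 mm high, loose on the bench, to be left alone. Origin: centre of its underside.
- pot3: Another such pot, further off to the left, 56 mm across, 55 mm high, loose on the bench, to be left alone. Origin: centre of its underside.
- parcel0: Film-wrapped parcel, 150 x 85 x 50 mm, loose on the bench, to be left alone. Origin: centre of its underside.
- parcel1: Film-wrapped parcel, 130 x 80 x 45 mm, loose on the bench, to be left alone. Origin: centre of its underside.
- spare_tub: Empty tub without lid, same size as the one in the jig, loose on the bench, to be left alone. Origin: centre of its underside.
Mind the look-alikes: they are no part of the job. Of the things like the lid, leave any that is orange; of the rest the smaller one is meant. What is shaped like the tub but pink is not meant.

How it is judged (in metres and radians):
On the way, in this order (a step that is already met when the one before it is completed fails the run):
1. the clamp is swung over centre and locked with its foot pressing on the lid, and the lid has gone home (value of joint clamp_handle above 1.53 rad and contact force between clamp_foot and lid above 3 N and z of lid in the frame of tub below 0.049 m), for 0.2 s.
2. the handle is swung back and the clamp is open (value of joint clamp_handle below 0.35 rad), for 0.2 s.
At the end, for the whole second after the job is handed in: The clamp handle is back (below 0.35 rad), the lid is snapped home on the tub (its origin 44 to 49 mm above the tub's, within 5 mm of its centre, level with it to 0.04 rad), and the tub stands upright and at rest in the nest (within 6 mm) (value of joint clamp_handle below 0.35 rad and z of lid in the frame of tub between 0.044 and 0.049 m and angle between the z axis of lid and the z axis of tub, either way round below 0.04 rad and horizontal distance between lid and tub below 0.005 m and distance between tub and nest below 0.006 m and angle between tub's own z axis and vertical below 0.05 rad and linear speed of each of tub, lid below 0.02 m/s); the robot touches nothing.
It fails at once if the robot touches the lid or the tub (more than 1 N) (contact force between any of the arm, the fingers and lid above 1 N or contact force between any of the arm, the fingers and tub above 1 N).
It fails at once if another loose thing on the bench is moved by more than 30 mm (distance of any of pot0, pot1, pot2, pot3, parcel0, parcel1, spare_tub from where it was at the start of the episode above 0.03 m).
It also fails if it takes over 45 s, if anything falls off the work surface, if the arm or the gripper's body presses on something with over 40 N, if the wrist force passes 120 N, or if a joint passes its speed limit or range.

## Robot

A 6-joint arm with a two-finger parallel gripper is mounted at the origin on the work surface. World frame = base frame: x ahead of the robot, y to its left, z up, the work surface at z = 0. Lengths are in m, angles in degrees, forces in N, time in s.
With the tool pointing down it reaches from about 0.25 to 0.8 m from the base axis. Payload 3.9 kg.
Tool frame: the origin (TCP) lies midway between the tips of the shut fingers; the grasp point (between the pads) lies 19 mm behind it (tcp_to_grasp is the distance from the TCP to the grasp point, in m); z points along the fingers, y is the line along which they close (so a half turn about z gives the same grasp; the last joint's range is limited). The gripper opens to 85 mm and grips with 20 to 120 N. Pads are 22 mm wide; open, the fingers measure 114 mm over their backs; the gripper's body (76 mm by 85 mm) begins 54 mm behind the grasp point. The pads swing forward as they close: fully open they stand 13 mm farther back than shut.
Start: joints at [66.463, 14.897, -7.913, 67.191, 0, 90], TCP at [0.21, 0.481, 0.231] pointing down, gripper open.
Joint ranges: [-159.42, 159.42], [-47.68, 98.78], [-73.54, 78.23], [-108.79, 121.32], [-90, 84.71], [-180, 180]. Speed limits (degrees/s): [147.25, 147.25, 180, 180, 180, 180].

## Interface

Orientations are given as [roll, pitch, yaw] about the fixed x, y, z axes, in that order (R = Rz(yaw) Ry(pitch) Rx(roll)).
In Python, from cell import * gives the robot as it stands.
- The arm moves only by the tool servo_tool, never from a script. Its argument "steps" is one flat list of numbers, 7 for each row, row after row: the turn, a rotation vector about the tool's x, y, z in degrees, then the shift along the tool's x, y, z in cm, then the opening, from 0 (shut) to 1 (fully open). A call has 1 to 20 rows; each row is the pose to reach, as a shift and turn from the pose commanded when the call began, along the tool's axes at that moment; what a row does not reach only later rows make up. A row lasts 1/12 s, in which the tool goes at most 41.7 mm and 7.16 degrees, less where a joint would pass 70% of its speed; a pose out of reach is approached as far as the arm can. A call with a gripper value outside its range is refused whole. The fingers move at their own pace and stop on an object; "grip_force" is the grip in N (left out, the last holds). Time passes only in rows, so rows that repeat a pose let the fingers close. It gives the time, the measured TCP pose, the force, the opening and the grip force at its end, in the units of the state.
- get_obs(): the state, without advancing time (a new reading comes with each control period).
- capture(name): name is "scene" or "top" or "wrist"; returns a dict with "image" (400x640x3 uint8, blue, green, red), "mtx" (3x3 intrinsics, pixels), "eye" and "attitude" of the camera in the world; the wrist camera has in their place "hand_eye" (4x4, takes a point from camera to tool coordinates, whose origin is the TCP and whose axes are the flange's). Camera axes: x right, y down, z forward; pixel columns grow to the right and rows downward; lengths in m; the calibration is good to about 2 mm. A picture is of the moment at which its call begins: read the wrist's pose just before it. There is no depth.
- hand_in(): hands the job in; it is judged then, once.
The state is a dict: "time_s": time; "qpos": joint angles; "joint_velocities": joint speeds; "joint_torque": joint torques, N m; "tcp_pos": TCP position; "tool_rot": TCP orientation; "contact_force": force on the tool from outside, world axes, zero at the start; "wrist_torque": the same for the moment, N m; "gripper_width": finger opening in m; "finger_force": force on a finger pad.
Only numpy, scipy, OpenCV 4.12 (cv2) and the standard library are available. Lean on these libraries where they do the work, as an engineer would, in place of code of your own. Each camera call takes 0.05 s, during which the arm holds its last target. There are 200 camera calls.

## Working session

There is one attempt and no reset: what is moved stays moved. The work goes in short steps, Python scripts to look and compute and a tool call to move; the robot and the scene stay as the last step left them, time stands still between calls to the robot, and variables do not carry over. Pictures are saved under pics/ and viewed, at most 10 in all, crops included, and the job is handed in when it is done.

Besides the shell and the picture viewer there is one more tool, called as name(argument=value, ...) on one line, values as JSON. servo_tool: Moves the arm, as the interface text tells. Its arguments: {"type":"object","properties":{"steps":{"type":"array"},"grip_force":{"type":"number"}},"required":["steps"]}

```bash
mkdir -p pics
python3 - <<'E'
from cell import *
import cv2,json,numpy as np
np.set_printoptions(precision=4,suppress=True)
for n in("scene","top"):
    c=capture(n);cv2.imwrite(f"pics/{n}0.png",c["image"])
    print(n,c["mtx"],c["eye"],c["attitude"])
print(get_obs())
E
```

```text
scene [[411.6431   0.     316.4012]
 [  0.     411.6431 200.7902]
 [  0.       0.       1.    ]] [1.2409 0.1441 0.9724] [-138.8269    0.9683   99.9624]
top [[437.509    0.     321.1131]
 [  0.     437.509  197.7819]
 [  0.       0.       1.    ]] [ 0.3544 -0.0144  1.2486] [-170.2228   -0.302   -88.9995]
{'time_s': 0.1, 'qpos': array([66.4638, 14.9339, -7.9772, 67.1933, -0.0037, 90.0002]), 'joint_velocities': array([ 0.043 , -0.054 ,  0.1842,  0.2128,  0.0405,  0.0196]), 'joint_torque': array([ -0.0007, -40.6507,  25.4528,   0.01  ,  -0.0001,  -0.    ]), 'tcp_pos': array([0.2094, 0.4807, 0.2305]), 'tool_rot': array([-179.8955,    0.0037,  156.4636]), 'contact_force': array([-0.188 ,  0.4323, -0.7311]), 'wrist_torque': array([-0.0302,  0.0137,  0.0008]), 'finger_force': 0.0, 'gripper_width': 0.08545909264222157}
```

View pics/scene0.png

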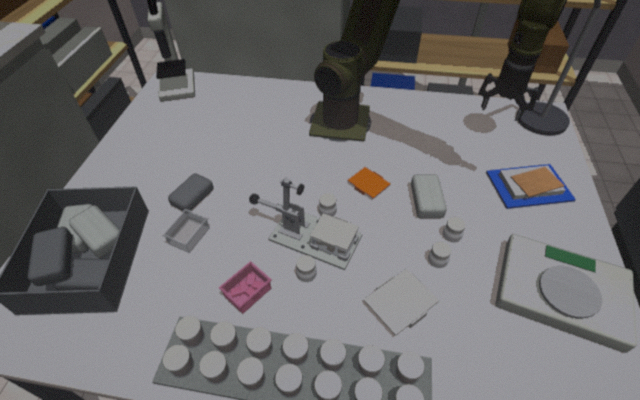

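View pics/top0.png

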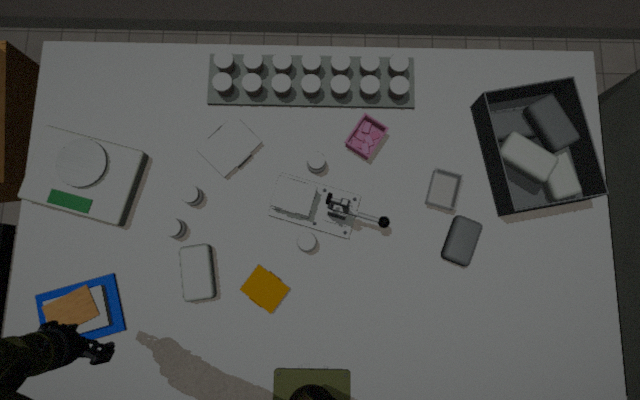

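The jig is at about (315,205) in top and (316,238) in scene, and its ball is at (384,222) and (255,200). Lid candidates in top are white on the jig (293,197), a larger loose white one (230,147), and orange (265,288). The smaller white one in the jig fits. Of the tub-like things, pink (367,137) and empty (443,188) are not meant. I'll confirm in an enlarged crop.

Run:
```python
import cv2,numpy as np
t=cv2.imread("pics/top0.png")[150:260,250:410];s=cv2.imread("pics/scene0.png")[165:285,235:375]
t=cv2.resize(t,None,fx=5,fy=5,interpolation=3)[:550];s=cv2.resize(s,None,fx=5,fy=5,interpolation=3)
cv2.imwrite("pics/t1.png",t);cv2.imwrite("pics/s1.png",s)
```

```text
(no output)
```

View pics/t1.png

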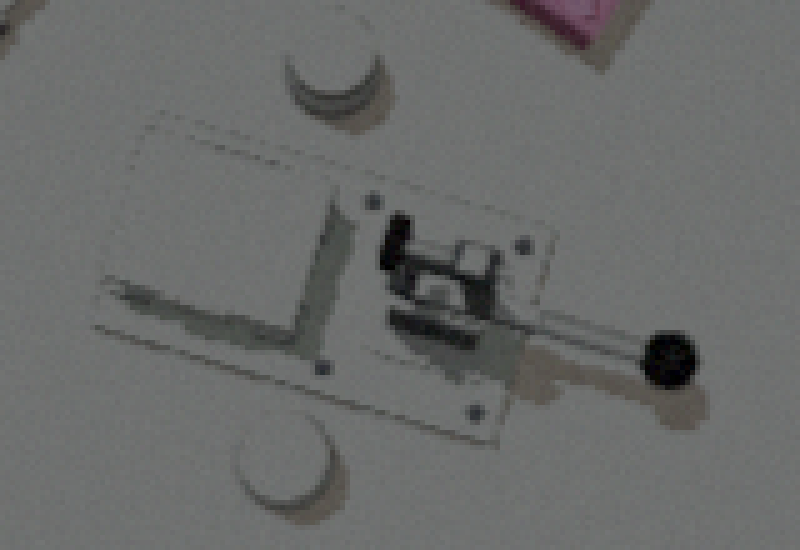

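View pics/s1.png

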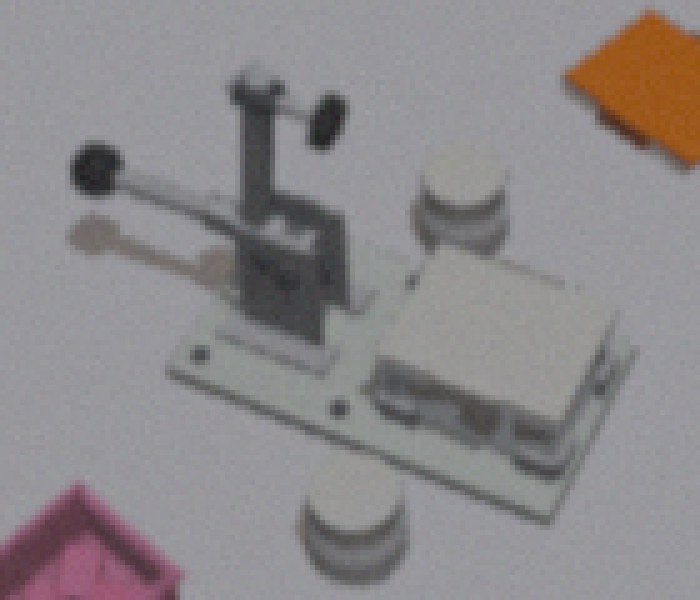

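Confirmed: the small white lid sits on the tub with chips, in the jig. The handle is back, with the ball at crop (670,360) in top and (97,169) in scene. Next I'll fit the jig pose.

```bash
cat > fit.py <<'E'
import numpy as np
from scipy.optimize import least_squares
from scipy.spatial.transform import Rotation as R
C={'t':(437.509,321.1131,197.7819,[.3544,-.0144,1.2486],[-170.2228,-.302,-88.9995],(250,150)),
   's':(411.6431,316.4012,200.7902,[1.2409,.1441,.9724],[-138.8269,.9683,99.9624],(235,165))}
def proj(k,P):
    f,cx,cy,e,a,_=C[k];p=R.from_euler('xyz',a,degrees=True).inv().apply(np.array(P)-e)
    return f*p[:2]/p[2]+[cx,cy]
a,b=.12,.065
obs=[('t',163,112,(a,-b,.012)),('t',555,232,(-a,-b,.012)),('t',495,445,(-a,b,.012)),('t',95,328,(a,b,.012)),
 ('s',635,348,(a,b,.012)),('s',548,520,(a,-b,.012)),('s',168,370,(-a,-b,.012)),('t',670,360,None),('s',97,169,None)]
def W(p,l):
    c,s=np.cos(p[2]),np.sin(p[2]);return np.array([p[0]+c*l[0]-s*l[1],p[1]+s*l[0]+c*l[1],l[2]])
def ball(p,h): return W(p,(-.075-.12*np.cos(h),0,.08+.12*np.sin(h)))
def res(p):
    return np.concatenate([proj(k,W(p,l) if l else ball(p,p[3]))-(np.array([u,v])/5-.4+C[k][5]) for k,u,v,l in obs])
if __name__=="__main__":
    np.set_printoptions(precision=4,suppress=True)
    r=least_squares(res,[.35,0,1.8,.1]);p=r.x
    print(p,np.degrees(p[2:]),r.fun.reshape(-1,2))
    print("ball",ball(p,p[3]),"locked",ball(p,1.62),"pivot",W(p,(-.075,0,.08)))
E
python3 fit.py
```

```text
[ 0.5473  0.001   1.2946 -0.0038] [74.176  -0.2197] [[-0.6528 -0.444 ]
 [ 0.5885 -0.7613]
 [-0.045   0.0111]
 [-0.942  -1.046 ]
 [ 0.2675 -1.1876]
 [-0.0915 -0.6267]
 [-0.7117 -1.1002]
 [ 0.1701 -0.0195]
 [-0.0135  0.048 ]]
ball [ 0.4941 -0.1866  0.0795] locked [ 0.5284 -0.0655  0.1999] pivot [ 0.5268 -0.0711  0.08  ]
```

servo_tool(steps=[0, 0, 20, -10, -9.5, 0, 1, 0, 0, 40, -20, -19, 0, 1, 0, 0, 60, -30, -28.5, 0, 1, 0, 0, 82.3, -40, -38, 0, 1, 0, 0, 82.3, -52.8, -49.8, 0, 1, 0, 0, 82.3, -52.8, -49.8, 0, 1, 0, 0, 82.3, -52.8, -49.8, 0, 1, 0, 0, 82.3, -52.8, -49.8, 0, 1, 0, 0, 82.3, -52.8, -49.8, 0, 1, 0, 0, 82.3, -52.8, -49.8, 0, 1, 0, 0, 82.3, -52.8, -49.8, 0, 1, 0, 0, 82.3, -52.8, -49.8, 0, 1, 0, 0, 82.3, -52.8, -49.8, 0, 1, 0, 0, 82.3, -52.8, -49.8, 0, 1, 0, 0, 82.3, -52.8, -49.8, 0, 1, 0, 0, 82.3, -52.8, -49.8, 0, 1, 0, 0, 82.3, -52.8, -49.8, 0, 1, 0, 0, 82.3, -52.8, -49.8, 0, 1, 0, 0, 82.3, -52.8, -49.8, 0, 1, 0, 0, 82.3, -52.8, -49.8, 0, 1])

```text
time_s: 1.77
tcp_pos: [0.4944, -0.1866, 0.2304]
tool_rot: [-179.9, -0.0, 74.1]
contact_force: [-0.3, -0.0, 0.4]
gripper_width: 0.0856
finger_force: 0.0
```

Over the ball. I'll check with the wrist camera.

Run:
```python
from cell import *
import cv2,numpy as np
from fit import *
o=get_obs();c=capture("wrist");cv2.imwrite("pics/w1.png",c["image"])
H=np.array(c["hand_eye"]);M=np.array(c["mtx"])
Rt=R.from_euler('xyz',o["tool_rot"],degrees=True)
pt=Rt.inv().apply(np.array([.4941,-.1866,.0795])-o["tcp_pos"])
pc=np.linalg.inv(H)@np.r_[pt,1];q=M@pc[:3];print(o["tcp_pos"],o["tool_rot"],q[:2]/q[2],pc,M[0,0]);print(H)
```

```text
[ 0.49442645 -0.18663844  0.23040637] [-1.79880045e+02 -3.39764916e-02  7.40505141e+01] [318.87206947 180.44411117] [ 0.00134484 -0.01524528  0.30317277  1.        ] 342.8098090895173
[[-5.06185288e-04 -9.54438754e-01 -2.98406450e-01  7.57764699e-02]
 [ 9.99999815e-01 -3.82574589e-04 -4.72647895e-04 -1.21587638e-03]
 [ 3.36950743e-04 -2.98406634e-01  9.54438771e-01 -1.43002928e-01]
 [ 0.00000000e+00  0.00000000e+00  0.00000000e+00  1.00000000e+00]]
```

View pics/w1.png

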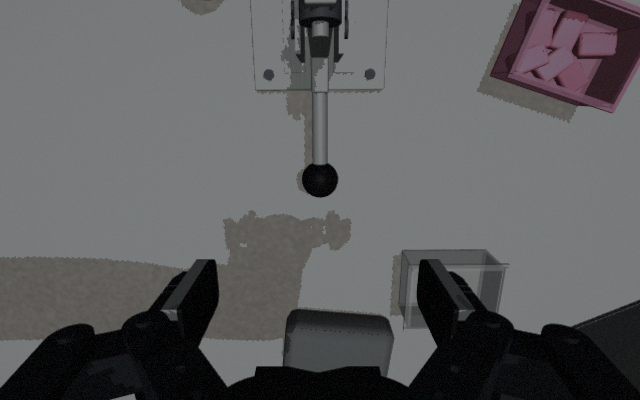

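Ball at (320,180), predicted (319,180), so the estimate holds. The spare tub (455,290) and parcel (338,345) clear the fingers. Descend and grip.

servo_tool(steps=[0, 0, 0, 0, 0, 4, 1, 0, 0, 0, 0, 0, 8, 1, 0, 0, 0, 0, 0, 11, 1, 0, 0, 0, 0, 0, 14, 1, 0, 0, 0, 0, 0, 16, 1, 0, 0, 0, 0, 0, 17.2, 1, 0, 0, 0, 0, 0, 17.2, 1, 0, 0, 0, 0, 0, 17.2, 0.6, 0, 0, 0, 0, 0, 17.2, 0.3, 0, 0, 0, 0, 0, 17.2, 0.3, 0, 0, 0, 0, 0, 17.2, 0.3, 0, 0, 0, 0, 0, 17.2, 0.3, 0, 0, 0, 0, 0, 17.2, 0.3, 0, 0, 0, 0, 0, 17.2, 0.3, 0, 0, 0, 0, 0, 17.2, 0.3, 0, 0, 0, 0, 0, 17.2, 0.3], grip_force=40)

```text
time_s: 3.15
tcp_pos: [0.4963, -0.1864, 0.0607]
tool_rot: [179.8, -0.0, 74.2]
contact_force: [0.7, 0.8, 6.1]
gripper_width: 0.0296
finger_force: 39.1
```

Gripped. Swing along the arc to about 1.0 rad.

servo_tool(steps=[0, 0, 0, 0, 0, -0.7, 0.3, 0, 0, 0, 0.05, 0, -1.4, 0.3, 0, 0, 0, 0.13, 0, -2.0, 0.3, 0, 0, 0, 0.24, 0, -2.6, 0.3, 0, 0, 0, 0.37, 0, -3.15, 0.3, 0, 0, 0, 0.54, 0, -3.75, 0.3, 0, 0, 0, 0.73, 0, -4.3, 0.3, 0, 0, 0, 0.95, 0, -4.85, 0.3, 0, 0, 0, 1.2, 0, -5.4, 0.3, 0, 0, 0, 1.47, 0, -5.95, 0.3, 0, 0, 0, 1.77, 0, -6.45, 0.3, 0, 0, 0, 2.1, 0, -7.0, 0.3, 0, 0, 0, 2.45, 0, -7.45, 0.3, 0, 0, 0, 2.8, 0, -7.95, 0.3, 0, 0, 0, 3.2, 0, -8.4, 0.3, 0, 0, 0, 3.65, 0, -8.8, 0.3, 0, 0, 0, 4.1, 0, -9.2, 0.3, 0, 0, 0, 4.55, 0, -9.6, 0.3, 0, 0, 0, 5.0, 0, -9.95, 0.3, 0, 0, 0, 5.5, 0, -10.3, 0.3])

```text
time_s: 4.82
tcp_pos: [0.5109, -0.1337, 0.1629]
tool_rot: [179.9, 0.1, 74.1]
contact_force: [5.2, -1.4, -5.2]
gripper_width: 0.0296
finger_force: 39.9
```

Run:
```python
from cell import *
import cv2,numpy as np
from fit import *
o=get_obs();print(o["tcp_pos"],o["contact_force"],o["gripper_width"])
a=capture("scene")["image"][110:290,215:395]
a=cv2.resize(a,None,fx=3.3,fy=3.3,interpolation=3)
cv2.imwrite("pics/m1.png",a)
p=[.5473,.001,1.2946];print(ball(p,1.0))
```

```text
[ 0.51087397 -0.13372267  0.16291436] [ 5.23909798 -1.39753043 -5.22210103] 0.02962875705653506
[ 0.50916691 -0.13353643  0.18097652]
```

View pics/m1.png

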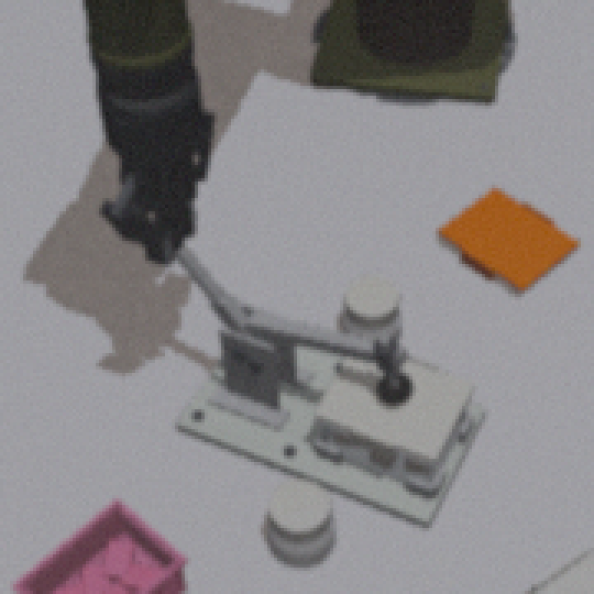

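The handle follows, and the foot at (395,385) is about to meet the middle of the lid. Next press over centre to the stop.

servo_tool(steps=[0, 0, 0, 0.43, 0.1, -0.25, 0.3, 0, 0, 0, 0.84, 0.15, -0.48, 0.3, 0, 0, 0, 1.27, 0.15, -0.7, 0.3, 0, 0, 0, 1.7, 0.15, -0.9, 0.3, 0, 0, 0, 2.15, 0.15, -1.08, 0.3, 0, 0, 0, 2.6, 0.15, -1.25, 0.3, 0, 0, 0, 3.05, 0.15, -1.4, 0.3, 0, 0, 0, 3.5, 0.15, -1.52, 0.3, 0, 0, 0, 4.0, 0.15, -1.63, 0.3, 0, 0, 0, 4.45, 0.15, -1.72, 0.3, 0, 0, 0, 4.95, 0.15, -1.8, 0.3, 0, 0, 0, 5.4, 0.15, -1.85, 0.3, 0, 0, 0, 5.9, 0.15, -1.88, 0.3, 0, 0, 0, 6.4, 0.15, -1.9, 0.3, 0, 0, 0, 6.85, 0.15, -1.9, 0.3, 0, 0, 0, 7.3, 0.15, -1.9, 0.3, 0, 0, 0, 7.5, 0.15, -1.9, 0.3, 0, 0, 0, 7.5, 0.15, -1.9, 0.3, 0, 0, 0, 7.5, 0.15, -1.9, 0.3, 0, 0, 0, 7.5, 0.15, -1.9, 0.3])

```text
time_s: 6.53
tcp_pos: [0.5317, -0.0616, 0.1813]
tool_rot: [-180.0, 0.0, 74.2]
contact_force: [0.1, -0.6, -0.6]
gripper_width: 0.026
finger_force: 0.0
```

Run:
```python
from cell import *
import cv2,numpy as np
from fit import *
o=get_obs();print(o["time_s"],o["tcp_pos"],o["contact_force"],o["gripper_width"])
p=[.5473,.001,1.2946]
jx=np.array([np.cos(p[2]),np.sin(p[2])])
print("ball jig x (mm)",1e3*jx@(o["tcp_pos"][:2]-p[:2]),"expect locked",-75-120*np.cos(1.62),"F along x",jx@o["contact_force"][:2])
a=capture("scene")["image"][110:290,215:395]
cv2.imwrite("pics/m2.png",cv2.resize(a,None,fx=3.3,fy=3.3,interpolation=3))
```

```text
6.5333 [ 0.53165112 -0.06157257  0.18126975] [ 0.05047185 -0.55702908 -0.57014683] 0.02595227823752856
ball jig x (mm) -64.46846498080082 expect locked -69.09794137029954 F along x -0.5221539091959528
```

View pics/m2.png

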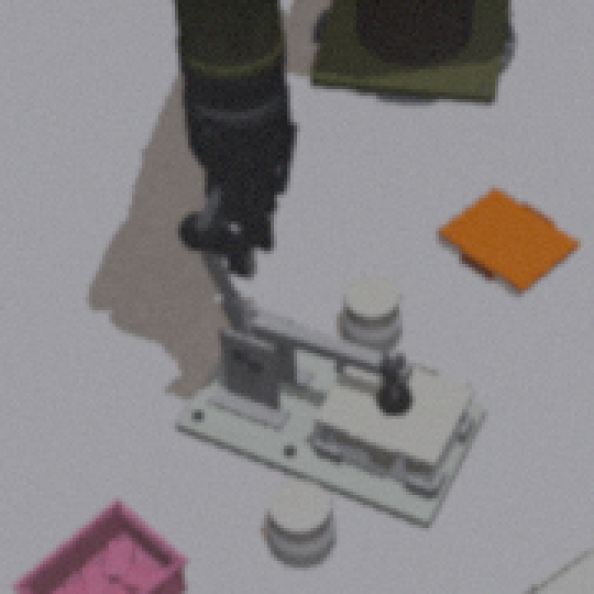

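The ball slipped out of the grasp and now sits behind the fingers, at crop (197,231). The lid isn't fully pressed. I'll compute the handle angle, then push the ball from behind with shut fingers.

Run:
```python
from fit import *
p=[.5473,.001,1.2946]
for h in np.arange(.9,1.65,.05): print(round(h,2),(proj('s',ball(p,h))-[215,110])*3.3+1.65, -75-120*np.cos(h),80+120*np.sin(h))
```

```text
0.9 [162.60860501 234.58588013] -149.59319619247972 173.999229155298
0.95 [167.17421387 233.28688214] -144.80197073566603 177.60986057472485
1.0 [171.99215933 232.2522401 ] -139.83627670417678 180.9765181769476
1.05 [177.05129839 231.48783112] -134.7085257470072 184.09078707128205
1.1 [182.3394452  230.99874333] -129.43153457106928 186.94488320737224
1.15 [187.84338841 230.78922488] -124.01849290609883 189.53167283126254
1.2 [193.54891645 230.86263593] -118.48293053720082 191.84469031606716
1.25 [199.44085076 231.22140432] -112.83868348743218 193.87815432267035
1.3 [205.50308723 231.86698548] -107.09985943495045 195.62698225006318
1.35 [211.71864579 232.79982732] -101.28080245116493 197.08680293919912
1.4 [218.06972816 234.01934073] -95.39605714802887 198.25396759861525
1.45 [224.5377835  235.52387607] -89.46033232408391 199.12555892451064
1.5 [231.1035817  237.31070645] -83.4884642001243 199.69939839248653
1.55 [237.74729381 239.37601799] -77.49537933637102 199.97405170272285
1.6 [244.44857925 241.71490753] -71.49605732384529 199.9488323649806
```

servo_tool(steps=[0, 0, 0, 0, 0, -2.5, 0.3, 0, 0, 0, 0, 0, -5, 0.2, 0, 0, 0, 0, 0, -7, 0, 0, 0, 0, 0, 0, -8, 0, 0, 0, 0, 0, 0, -8, 0, 0, 0, 0, 0, 0, -8, 0])

```text
time_s: 7.08
tcp_pos: [0.5319, -0.0616, 0.2611]
tool_rot: [180.0, -0.0, 74.1]
contact_force: [-0.1, -0.8, 0.2]
gripper_width: -0.0001
finger_force: 0.0
```

servo_tool(steps=[0, 0, 0, -3, -0.2, 0, 0, 0, 0, 0, -6, -0.2, 0, 0, 0, 0, 0, -8.5, -0.2, 0, 0, 0, 0, 0, -9.4, -0.2, 0, 0, 0, 0, 0, -9.4, -0.2, 1, 0, 0, 0, 0, -9.4, -0.2, 4, 0, 0, 0, 0, -9.4, -0.2, 6.5, 0, 0, 0, 0, -9.4, -0.2, 8.5, 0, 0, 0, 0, -9.4, -0.2, 8.5, 0, 0, 0, 0, -8.8, -0.2, 8.5, 0, 0, 0, 0, -8.4, -0.2, 8.5, 0, 0, 0, 0, -8, -0.2, 8.5, 0, 0, 0, 0, -7.6, -0.2, 8.5, 0, 0, 0, 0, -7.2, -0.2, 8.5, 0, 0, 0, 0, -6.8, -0.2, 8.5, 0, 0, 0, 0, -6.4, -0.2, 8.5, 0, 0, 0, 0, -6.0, -0.2, 8.5, 0, 0, 0, 0, -6.0, -0.2, 8.5, 0])

```text
time_s: 8.58
tcp_pos: [0.5139, -0.118, 0.1766]
tool_rot: [180.0, -0.0, 74.2]
contact_force: [-0.0, -1.3, 0.2]
gripper_width: 0.0
finger_force: 0.3
```

servo_tool(steps=[0, 0, 0, 0.4, 0, 0, 0, 0, 0, 0, 0.8, 0, 0, 0, 0, 0, 0, 1.2, 0, 0, 0, 0, 0, 0, 1.6, 0, 0, 0, 0, 0, 0, 2.0, 0, 0, 0, 0, 0, 0, 2.4, 0, 0, 0, 0, 0, 0, 2.7, 0, 0, 0, 0, 0, 0, 3.0, 0, 0, 0, 0, 0, 0, 3.0, 0, 0, 0])

```text
time_s: 9.33
tcp_pos: [0.5215, -0.0894, 0.1761]
tool_rot: [-180.0, 0.0, 74.2]
contact_force: [-0.2, -1.0, -0.0]
gripper_width: 0.0002
finger_force: 0.4
```

Run:
```python
from cell import *
import cv2
a=capture("scene")["image"][110:290,215:395]
b=capture("wrist")["image"]
cv2.imwrite("pics/m3.png",cv2.hconcat([cv2.resize(a,(400,400),interpolation=3),cv2.resize(b[:, 120:520],(400,400))]))
```

```text
(no output)
```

View pics/m3.png

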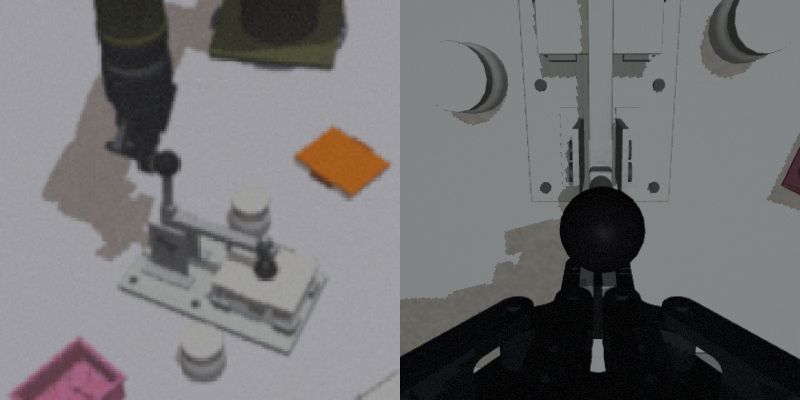

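The ball in the left half at (168,163) corresponds to h ≈ 1.62, so it looks locked. I'll push lightly against the stop to be sure.

servo_tool(steps=[0, 0, 0, 0.3, 0, 0, 0, 0, 0, 0, 0.5, 0, 0, 0, 0, 0, 0, 0.5, 0, 0, 0, 0, 0, 0, 0.5, 0, 0, 0])

```text
time_s: 9.77
tcp_pos: [0.5216, -0.089, 0.1762]
tool_rot: [-180.0, 0.5, 74.0]
contact_force: [-3.7, -11.9, 0.8]
gripper_width: -0.0001
finger_force: 6.4
```

Firmly against the stop at 12 N, so it's locked. Now go over the ball to its nest side, lift included.

servo_tool(steps=[0, 0, 0, -1.2, 0, 0, 0, 0, 0, 0, -1.2, 0, -3, 0, 0, 0, 0, -1.2, 0, -6, 0, 0, 0, 0, -1.2, 0, -7.5, 0, 0, 0, 0, 1, 0, -7.5, 0, 0, 0, 0, 4, 0, -7.5, 0, 0, 0, 0, 6.4, 0, -7.5, 0, 0, 0, 0, 6.4, 0, -7, 0, 0, 0, 0, 6.4, 0, -4, 0, 0, 0, 0, 6.4, 0, -1, 0, 0, 0, 0, 6.4, 0, 0, 0, 0, 0, 0, 6.4, 0, 0, 0])

```text
time_s: 10.77
tcp_pos: [0.5377, -0.0236, 0.1733]
tool_rot: [-179.6, 0.1, 74.1]
contact_force: [-0.3, -0.3, -0.2]
gripper_width: -0.0001
finger_force: 0.0
```

servo_tool(steps=[0, 0, 0, -0.5, 0, 0, 0, 0, 0, 0, -1, 0, 0, 0, 0, 0, 0, -1.5, 0, 0, 0, 0, 0, 0, -2, 0, 0, 0, 0, 0, 0, -2.5, 0, 0, 0, 0, 0, 0, -3, 0, 0, 0, 0, 0, 0, -3.5, 0, 0, 0, 0, 0, 0, -4, 0, 0, 0, 0, 0, 0, -4.5, 0, 0, 0, 0, 0, 0, -5, 0, 0, 0, 0, 0, 0, -5.5, 0, -0.1, 0, 0, 0, 0, -6, 0, -0.2, 0, 0, 0, 0, -6.5, 0, -0.3, 0, 0, 0, 0, -7, 0, -0.4, 0, 0, 0, 0, -7.5, 0, -0.4, 0, 0, 0, 0, -8, 0, -0.4, 0, 0, 0, 0, -8.5, 0, -0.3, 0, 0, 0, 0, -9, 0, -0.2, 0, 0, 0, 0, -9.5, 0, -0.1, 0, 0, 0, 0, -9.5, 0, -0.1, 0])

```text
time_s: 12.43
tcp_pos: [0.5142, -0.116, 0.1772]
tool_rot: [180.0, 0.1, 74.1]
contact_force: [0.1, -0.3, -0.7]
gripper_width: 0.0002
finger_force: 0.0
```

Run:
```python
from cell import *
import cv2
a=capture("scene")["image"][110:290,215:395]
b=capture("wrist")["image"]
cv2.imwrite("pics/m4.png",cv2.hconcat([cv2.resize(a,(400,400),interpolation=3),cv2.resize(b[:, 120:520],(400,400))]))
```

```text
(no output)
```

View pics/m4.png

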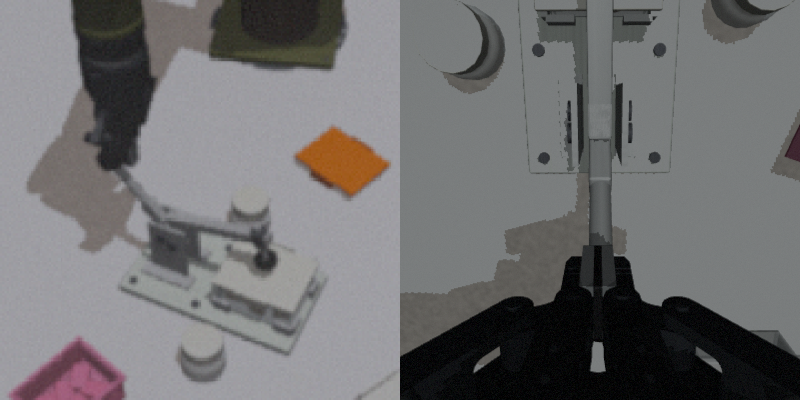

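The clamp is unlocked and the handle is near 0.9 rad. Now press the ball down from above along its arc to the back stop.

servo_tool(steps=[0, 0, 0, 0.8, 0, -1, 0, 0, 0, 0, 0.8, 0, -3.5, 0, 0, 0, 0, -1, 0, -4, 0, 0, 0, 0, -3, 0, -4, 0, 0, 0, 0, -3.2, 0, -2.5, 0, 0, 0, 0, -3.4, 0, -1.3, 0, 0, 0, 0, -3.7, 0, -0.5, 0, 0, 0, 0, -4.5, 0, 0.4, 0, 0, 0, 0, -5.2, 0, 1.3, 0, 0, 0, 0, -5.8, 0, 2.3, 0, 0, 0, 0, -6.4, 0, 3.4, 0, 0, 0, 0, -6.8, 0, 4.5, 0, 0, 0, 0, -7.1, 0, 5.7, 0, 0, 0, 0, -7.2, 0, 6.9, 0, 0, 0, 0, -7.3, 0, 7.8, 0, 0, 0, 0, -7.3, 0, 8.2, 0, 0, 0, 0, -7.3, 0, 8.4, 0, 0, 0, 0, -7.3, 0, 8.4, 0])

```text
time_s: 14.03
tcp_pos: [0.4949, -0.185, 0.0955]
tool_rot: [179.9, 0.1, 74.2]
contact_force: [-2.9, -1.2, 12.7]
gripper_width: 0.0005
finger_force: 6.2
```

Stopped at z = 0.0955 (ball top at h=0 is 0.096) with 12.7 N, so the handle is fully back. Retreat upward.

servo_tool(steps=[0, 0, 0, 0, 0, -1, 0, 0, 0, 0, 0, 0, -4, 0, 0, 0, 0, 0, 0, -8, 0, 0, 0, 0, -3, 0, -12, 0, 0, 0, 0, -6, 0, -14, 0, 0, 0, 0, -8, 0, -14, 0, 0, 0, 0, -8, 0, -14, 0, 0, 0, 0, -8, 0, -14, 0])

```text
time_s: 14.7
tcp_pos: [0.4731, -0.2625, 0.2341]
tool_rot: [179.9, -0.0, 74.1]
contact_force: [0.5, 0.8, 0.3]
gripper_width: -0.0002
finger_force: 0.0
```

Run:
```python
from cell import *
import cv2
a=capture("scene")["image"][150:300,225:385]
b=capture("top")["image"][150:260,250:410]
cv2.imwrite("pics/m5.png",cv2.hconcat([cv2.resize(a,(400,375),interpolation=3),cv2.resize(b,(400,375),interpolation=3)]))
```

```text
(no output)
```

View pics/m5.png

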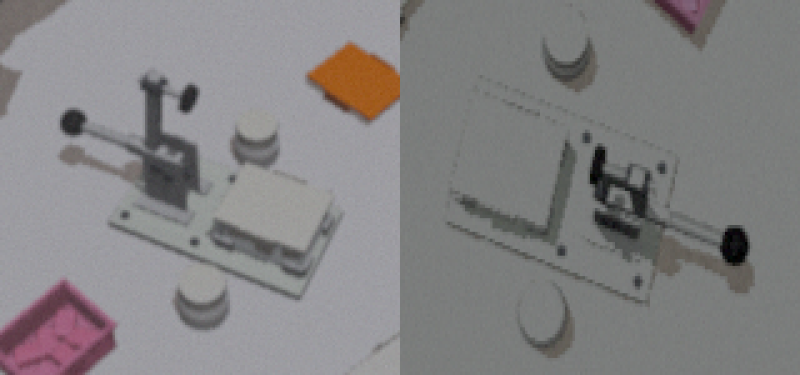

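The clamp is open, with the ball at (72,122) fully back. The lid is level on the tub, its near corner at (310,252) about 2 px lower than before, which fits it being home. Nothing else has moved. Handing in.

```bash
python3 -c "
from cell import *
print(hand_in())"
```

```text
the job is handed in; nothing more can be done
None
```

I locked the clamp over centre, swung it fully back open and handed the job in; the lid looks snapped home, but `hand_in()` gave no verdict. My first grip on the ball slipped off partway, so I finished both swings by pushing the ball with shut fingers.

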